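# Hold the spindle brake down through the guard window

## Task

The glass-cutting lathe's two levers sit under a steel guard with a long window, half hidden by a clear sliding cover. With closed fingertips, push the cover all the way along to the ball-ended start lever's side, so that the brake lever (the one with the flat square pad) is free, then reach in through the window and gently press the brake lever fully down, and finish while still holding it down. Do not touch the guard or the start lever, and leave the glasses, wood and tools where they are.

Things in the scene. Friction and masses are not known exactly. Their poses are not given: they have to be found in the camera images.
- guard: Grey steel guard, 190 (x) by 340 (y) mm, fixed, not to be touched; origin at the centre of its underside on the table, z up, x away from the robot at yaw 0 (turned up to 0.35 rad). Flat top sheet 4 mm thick, upper face 120 mm above the origin. Its window, 90 (x) by 190 (y) mm, is centred over the origin. A tumbler and a wooden wedge stand on the ends of the top sheet.
- cover (a joint): Position of the sliding cover along the guard's +y (m): 0 centred over the window, range -0.05 to 0.05, starts near 0 so that it covers the inner half of both levers. It slides with about 1.5 N of friction and stays where it is left.
- cover_top (a point): Centre of the cover's top, 149 mm over the table. The cover is a clear upside-down box, 106 (x) by 92 (y) by 27 mm tall, underside 2 mm above the guard; push it on one of its solid aluminium end walls, which face the guard's -y and +y. Two runners 6 mm high lie beside it on the guard at x = -57 and +57 mm (touching these does no harm). It cannot be lifted off.
- brake_base: Bracket of the brake lever; origin 6 mm above the table, at x = 0 and y = +45 or -45 mm in the guard's frame, same yaw as the guard.
- start_base: Bracket of the start lever, at the other of the two places, same frame convention. Neither it nor its lever may be touched. The lever ends in a brass ball of 26 mm diameter in the middle of the window's width (x = 0), top about 108 mm above the table.
- brake_pad (a point): Centre of the upper face of the brake lever's flat brass pad, 44 by 44 mm, 6 mm thick. Untouched it lies about 108 mm above the table, 12 mm below the guard's top face; fully down it is 22 mm lower, at 86 mm. The lever is hinged 85 mm farther along the guard's +x, so the pad swings down nearly straight.
- brake (a joint): Brake lever angle (rad): 0 up, 0.26 fully down against its stop. A spring pushes it back up: about 3.5 N at the pad to start it, 7 N fully down; let go, it springs up.
- tumbler: Bystander, to be left alone: small amber glass tumbler, 58 mm wide, 62 mm tall, on the guard's top; origin under its centre.
- wood_wedge: Bystander, to be left alone: small wooden wedge block 60 x 36 x 18 mm on the guard's top; origin under its centre.
- tumbler2: Bystander, to be left alone: clear glass tumbler, 72 mm wide, 85 mm tall, on the table; origin under its centre.
- rest_block: Bystander, to be left alone: wooden rest block 130 x 65 x 40 mm on the table; origin under its centre.
- dressing_stone: Bystander, to be left alone: dressing stone 25 x 110 x 25 mm on the table; origin under its centre.
- brush: Bystander, to be left alone: hand brush lying on the table.
- cork_wheel: Bystander, to be left alone: cork polishing wheel, 80 mm wide, 16 mm thick, on the table; origin under its centre.

How it is judged:
By the outcome, as a careful person would: the job done as asked, in the order asked, and still so for the second after the job is handed in, while the arm keeps its last pose, push and grip.
It also fails if it takes over 38 s, if anything falls off the work surface, if the arm or the gripper's body presses on something with over 40 N, if the wrist force passes 120 N, or if a joint passes its speed limit or range.

## Robot

A 6-joint arm with a two-finger parallel gripper is mounted at the origin on the work surface. World frame = base frame: x ahead of the robot, y to its left, z up, the work surface at z = 0. Lengths are in m, angles in rad, forces in N, time in s.
With the tool pointing down it reaches from about 0.3 to 0.875 m from the base axis. Payload 6.4 kg.
Tool frame: the origin (TCP) lies midway between the tips of the shut fingers; the grasp point (between the pads) lies robot.grip_depth behind it (robot.grip_depth is the distance from the TCP to the grasp point, in m); z points along the fingers, y is the line along which they close (so a half turn about z gives the same grasp; the last joint's range is limited). The gripper opens to 88 mm and grips with 3 to 60 N. Pads are 18 mm wide; open, the fingers measure 123 mm over their backs; the gripper's body (75 mm by 187 mm) begins 45 mm behind the grasp point.
Start: joints at [1.079, 0.181, 1.607, -0, 1.354, -0.206], TCP at [0.162, 0.552, 0.239] pointing down, gripper open.
Joint ranges: [-2.99, 2.99], [-0.89, 2.07], [0.3, 2.58], [-1.14, 4.28], [0, 2.63], [-3.12, 3.12]. Speed limits (rad/s): [2.57, 2.57, 3.01, 3.14, 3.14, 3.14].

## Interface

Orientations are given as [roll, pitch, yaw] about the fixed x, y, z axes, in that order (R = Rz(yaw) Ry(pitch) Rx(roll)).
In Python, from workcell import state, cams, order, robot gives the robot as it stands.
- The arm moves only by the tool arm_command, never from a script. Its argument "deltas" is a list of rows, each a list of 7 numbers: the shift along the tool's x, y, z in units of 30 mm (1.0 is 30 mm), then the turn, a rotation vector about the tool's x, y, z in units of 6 degrees (1.0 is 6 degrees), then the opening, from -1 (shut) to 1 (fully open). A call has 1 to 5 rows; each row shifts and turns the commanded pose from where the row before left it, along the tool's axes as they then stand; what a row does not reach is not made up. A row lasts 1/10 s, in which the tool goes at most 50 mm and 8.59 degrees, less where a joint would pass 70% of its speed; a pose out of reach is approached as far as the arm can. A call is refused whole if a number of a shift passes 1 or a number of a turn 1, either way. A call with a gripper value outside its range is refused whole. The fingers move at their own pace and stop on an object; the grip force is fixed at half the most. Time passes only in rows, so rows that do not move let the fingers close. It gives the time, the measured TCP pose, the force, the opening and the grip force at its end, in the units of the state.
- state(): the state, without advancing time (a new reading comes with each control period).
- cams.capture(name): name is "scene" or "side" or "wrist"; returns a dict with "img" (400x640x3 uint8, red, green, blue), "fx", "fy", "cx", "cy" (pixels), "R" (3x3) and "t" (3): a world point X has camera coordinates R X + t; the wrist camera has in their place "hand_eye" (4x4, takes a point from camera to tool coordinates, whose origin is the TCP and whose axes are the flange's). Camera axes: x right, y down, z forward; pixel columns grow to the right and rows downward; lengths in m; the calibration is good to about 2 mm. A picture is of the moment at which its call begins: read the wrist's pose just before it. There is no depth.
- order.close_job(): hands the job in; it is judged then, once.
The state is a dict: "t": time; "joint_positions": joint angles; "joint_velocities": joint speeds; "effort": joint torques, N m; "tcp_pos": TCP position; "orientation": TCP orientation; "ft_force": force on the tool from outside, world axes, zero at the start; "wrist_torque": the same for the moment, N m; "gripper_width": finger opening in m; "gripper_force": force on a finger pad.
Only numpy, scipy, OpenCV 4.12 (cv2) and the standard library are available. Lean on these libraries where they do the work, as an engineer would, in place of code of your own. Each camera call takes 0.05 s, during which the arm holds its last target. There are 200 camera calls.

## Working session

There is one attempt and no reset: what is moved stays moved. The work goes in short steps, Python scripts to look and compute and a tool call to move; the robot and the scene stay as the last step left them, time stands still between calls to the robot, and variables do not carry over. Pictures are saved under pics/ and viewed, at most 10 in all, crops included, and the job is handed in when it is done.

Besides the shell and the picture viewer there is one more tool, called by a JSON object that holds its "op" and its "data", one argument or row to a line. arm_command: Moves the arm, as the interface text tells. Its arguments: {"type":"object","properties":{"deltas":{"type":"array"}},"required":["deltas"]}

```bash
mkdir -p pics; python3 - <<'E'
from workcell import state,cams,robot
import cv2,numpy as np,json
s=state();print({k:np.round(v,3).tolist() for k,v in s.items()})
print(robot.grip_depth)
for n in("scene","side","wrist"):
    c=cams.capture(n);cv2.imwrite(f"pics/{n}0.png",c["img"][:,:,::-1])
    print(n,{k:np.array(v).tolist() for k,v in c.items() if k!="img"})
E
```

```text
{'t': 0.0, 'joint_positions': [1.079, 0.182, 1.608, -0.0, 1.354, -0.206], 'joint_velocities': [-0.001, 0.001, -0.002, -0.001, 0.001, -0.0], 'effort': [0.002, -43.389, -34.184, 0.07, 0.039, -0.0], 'tcp_pos': [0.162, 0.551, 0.238], 'orientation': [-3.14, -0.0, 2.856], 'ft_force': [0.102, -0.167, -0.057], 'wrist_torque': [0.04, 0.016, 0.054], 'gripper_force': 0.0, 'gripper_width': 0.088}
0.0187
scene {'fx': 384.5860247074455, 'fy': 384.5860247074455, 'cx': 322.15620506135036, 'cy': 199.0029469533431, 'R': [[0.27552578636015423, 0.9612342649287616, 0.010687795726042273], [0.7617322955347844, -0.2115320141452408, -0.6123872279293266], [-0.5863867759337058, 0.1768697117047478, -0.7904857077085917]], 't': [-0.19463721242531973, -0.35235118050872594, 1.3221762217224657]}
side {'fx': 402.901214315708, 'fy': 402.901214315708, 'cx': 318.51401206740087, 'cy': 203.92893370841583, 'R': [[-0.8523951331819003, -0.5228064997210903, 0.009792894219404246], [-0.4107864741545599, 0.6579324882833507, -0.6311729663990241], [0.32353826602038294, -0.5420315532426687, -0.7755802896604993]], 't': [0.4751141008713173, 0.2931916845550044, 0.7978404110931936]}
wrist {'fx': 284.1564055571985, 'fy': 284.1564055571985, 'cx': 321.16648681839604, 'cy': 199.04293076387086, 'hand_eye': [[0.0021394652164952064, -0.9599192807084705, -0.28026843777478194, 0.07266302597651288], [0.9999976843144426, 0.00198855699930466, 0.0008228042357426096, 0.0007271695149123625], [-0.00023249588651676203, -0.28026954912225116, 0.9599213122857881, -0.14565394655454741], [0.0, 0.0, 0.0, 1.0]]}
```

View pics/scene0.png

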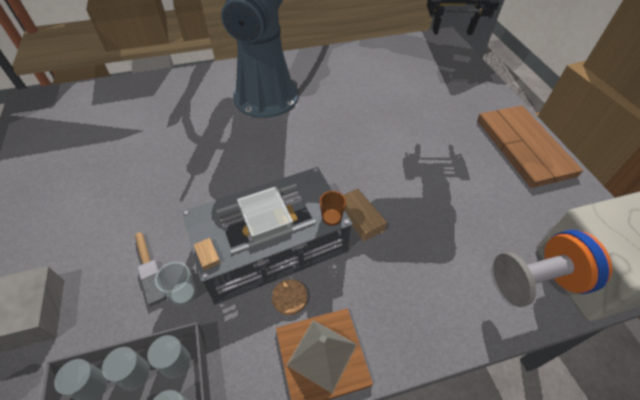

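View pics/side0.png

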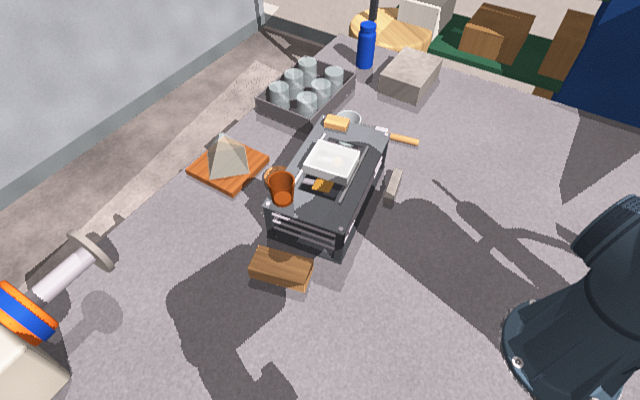

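The scene view shows the guard with its cover at about (265,212), the tumbler at (332,207) on the +y end and the wedge at (207,252) on the −y end. The side view has the cover at (330,158) and a brass part at (320,186). I'll enlarge both.

```bash
python3 - <<'E'
import cv2
a=cv2.imread("pics/scene0.png")[160:310,175:365];b=cv2.imread("pics/side0.png")[105:265,240:400]
cv2.imwrite("pics/sc1.png",cv2.resize(a,None,fx=4,fy=4,interpolation=cv2.INTER_CUBIC))
cv2.imwrite("pics/sd1.png",cv2.resize(b,(600,600),interpolation=cv2.INTER_CUBIC))
E
```

```text
(no output)
```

View pics/sc1.png

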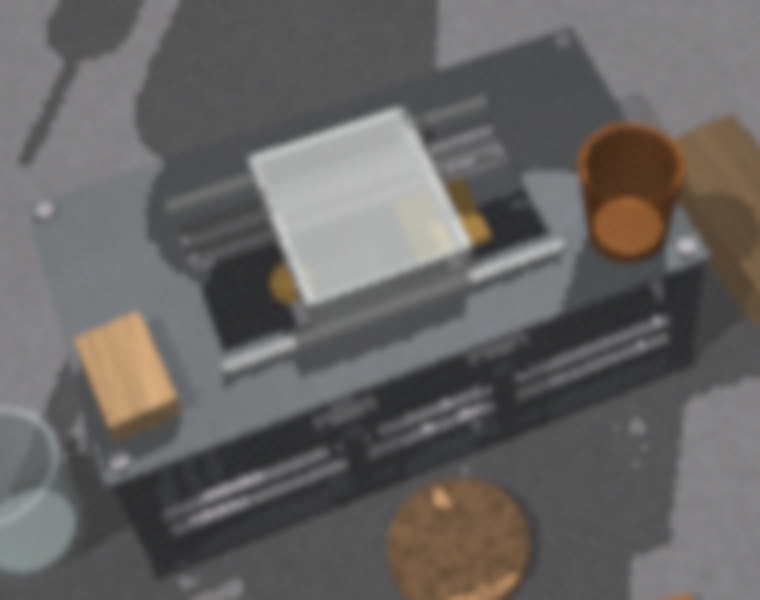

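View pics/sd1.png

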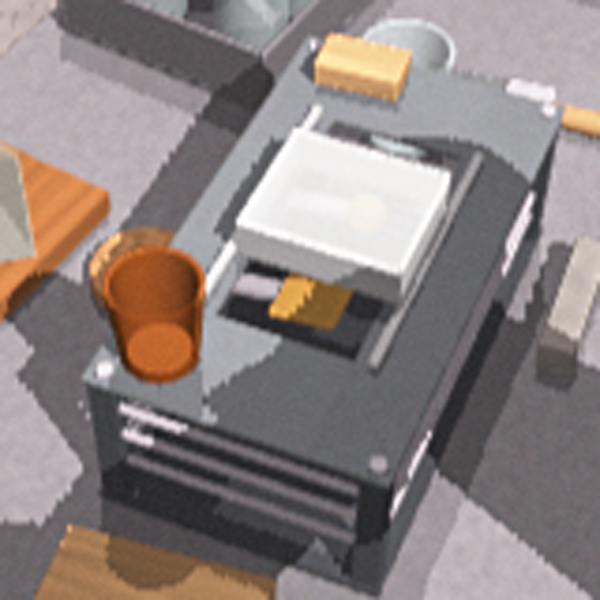

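The brass square pad (brake) is on the guard's +y (tumbler) side, at scene crop (470,220) and side crop (315,300). The brass ball shows at scene crop (283,285), on the −y side. So the cover is pushed toward −y. Next I fit the guard pose from the corners.

```bash
cat > h.py <<'E'
import numpy as np,cv2
from scipy.optimize import least_squares
from workcell import state,cams
def proj(c,X): 
    p=np.asarray(X)@np.array(c["R"]).T+c["t"]; return p[:,:2]/p[:,2:]*[c["fx"],c["fy"]]+[c["cx"],c["cy"]]
def world(g,P):
    P=np.asarray(P,float);c,s=np.cos(g[2]),np.sin(g[2])
    return np.c_[g[0]+c*P[:,0]-s*P[:,1],g[1]+s*P[:,0]+c*P[:,1],P[:,2]]
E
python3 - <<'E'
from h import *
S=cams.capture("scene");D=cams.capture("side")
def box(a,b,z):return [[-a,-b,z],[-a,b,z],[a,b,z],[a,-b,z]]
sg=np.array([[35,207],[572,28],[708,262],[105,482]])/4+[175,160]
dg=np.array([[562,105],[385,480],[88,375],[315,40]])/3.75+[240,105]
sc=np.array([[250,157],[402,107],[470,245],[308,303]])/4+[175,160]
dc=np.array([[452,178],[405,275],[240,222],[300,130]])/3.75+[240,105]
G=box(.095,.17,.12);C=np.array(box(.053,.046,.149))
def f(v):
    W=world(v[:3],G);K=world(v[:3],C+[0,v[3],0])
    return np.concatenate([proj(S,W)-sg,proj(D,W)-dg,proj(S,K)-sc,proj(D,K)-dc]).ravel()
r=least_squares(f,[.5,.15,0,0],loss="soft_l1");print(r.x,np.round(f(r.x).reshape(-1,2),1).tolist())
g=r.x[:3]
print("cover +y wall",world(g,[[0,.046+r.x[3],.135]]),"pad",world(g,[[0,.045,.108]]),"push end",world(g,[[0,-.004,.13]]))
E
```

```text
[ 5.84772187e-01 -9.91215006e-02  1.42821235e-01 -3.76997745e-05] [[-2.8, -1.4], [-0.4, -0.8], [-0.1, -1.7], [-0.8, 0.1], [1.2, 0.5], [0.0, 1.4], [-2.7, 0.3], [-1.8, -1.5], [-0.6, -0.7], [0.2, -0.9], [0.1, -0.6], [-0.5, -0.4], [-0.5, -1.0], [-2.0, -0.4], [-1.8, -0.2], [-1.7, -0.7]]
cover +y wall [[ 0.57823009 -0.05362717  0.135     ]] pad [[ 0.57836706 -0.05457967  0.108     ]] push end [[ 0.58534153 -0.10308077  0.13      ]]
```

{"op": "arm_command", "data": {
  "deltas": [
    [0, 0, 0, 0, 0, 1, -1],
    [0, 0, 0, 0, 0, 1, -1],
    [0, 0, 0, 0, 0, 1, -1],
    [0, 0, 0, 0, 0, 1, -1],
    [0, 0, 0, 0, 0, 1, -1]
  ]
}}

```text
t: 0.75
tcp_pos: [0.1621, 0.5516, 0.2385]
orientation: [-3.141, 0.0, 2.328]
ft_force: [-0.0, 0.2, -0.0]
gripper_width: 0.0505
gripper_force: 0.0
```

{"op": "arm_command", "data": {
  "deltas": [
    [0, 0, 0, 0, 0, 1, -1],
    [0, 0, 0, 0, 0, 1, -1],
    [0, 0, 0, 0, 0, 1, -1],
    [0, 0, 0, 0, 0, 1, -1],
    [0, 0, 0, 0, 0, 1, -1]
  ]
}}

```text
t: 1.25
tcp_pos: [0.1621, 0.5516, 0.2386]
orientation: [-3.141, 0.0, 1.804]
ft_force: [0.3, 0.2, -1.0]
gripper_width: 0.0101
gripper_force: 0.0
```

{"op": "arm_command", "data": {
  "deltas": [
    [-0.5, 0.25, 0, 0, 0, 0.9, -1],
    [-1, 0.5, 0, 0, 0, 0, -1],
    [-1, 0.5, 0, 0, 0, 0, -1],
    [-1, 0.5, 0, 0, 0, 0, -1],
    [-1, 0.5, 0, 0, 0, 0, -1]
  ]
}}

```text
t: 1.75
tcp_pos: [0.2499, 0.4276, 0.2386]
orientation: [3.142, 0.0, 1.715]
ft_force: [1.5, 1.0, 0.8]
gripper_width: 0.0001
gripper_force: 0.0
```

{"op": "arm_command", "data": {
  "deltas": [
    [-1, 0.5, 0, 0, 0, 0, -1],
    [-1, 0.5, 0, 0, 0, 0, -1],
    [-1, 0.5, 0, 0, 0, 0, -1],
    [-1, 0.5, 0, 0, 0, 0, -1],
    [-1, 0.5, 0, 0, 0, 0, -1]
  ]
}}

```text
t: 2.25
tcp_pos: [0.3457, 0.2898, 0.2388]
orientation: [3.141, -0.0, 1.714]
ft_force: [0.4, -0.1, 0.3]
gripper_width: 0.0002
gripper_force: 0.0
```

{"op": "arm_command", "data": {
  "deltas": [
    [-1, 0.5, 0, 0, 0, 0, -1],
    [-1, 0.5, 0, 0, 0, 0, -1],
    [-1, 0.5, 0, 0, 0, 0, -1],
    [-1, 0.5, 0, 0, 0, 0, -1],
    [0, 0, 0, 0, 0, 0, -1]
  ]
}}

```text
t: 2.75
tcp_pos: [0.4236, 0.1781, 0.2388]
orientation: [3.141, 0.001, 1.71]
ft_force: [0.7, 0.5, -0.1]
gripper_width: 0.0006
gripper_force: 0.0
```

{"op": "arm_command", "data": {
  "deltas": [
    [-1, 0.6, 0, 0, 0, 0, -1],
    [-1, 0.6, 0, 0, 0, 0, -1],
    [-1, 0.6, 0, 0, 0, 0, -1],
    [-1, 0.6, 0, 0, 0, 0, -1],
    [-1, 0.6, 0, 0, 0, 0, -1]
  ]
}}

```text
t: 3.25
tcp_pos: [0.5327, 0.045, 0.2386]
orientation: [-3.141, -0.0, 1.715]
ft_force: [-0.5, -0.0, -0.5]
gripper_width: 0.0007
gripper_force: 0.0
```

{"op": "arm_command", "data": {
  "deltas": [
    [-1, 0.5, 0, 0, 0, 0, -1],
    [-1, 0.5, 0, 0, 0, 0, -1],
    [0, 0, 0, 0, 0, 0, -1],
    [0, 0, 0, 0, 0, 0, -1]
  ]
}}

```text
t: 3.65
tcp_pos: [0.5702, -0.0094, 0.2382]
orientation: [-3.14, -0.001, 1.714]
ft_force: [-0.6, 0.6, -0.9]
gripper_width: 0.0004
gripper_force: 0.0
```

```bash
cat >> h.py <<'E'
from scipy.spatial.transform import Rotation as Ro
G0=[.5848,-.0991,.1428]
def toguard(g,X):
    d=np.asarray(X)[...,:2]-g[:2];c,s=np.cos(g[2]),np.sin(g[2])
    return np.stack([c*d[...,0]+s*d[...,1],-s*d[...,0]+c*d[...,1]],-1)
def wrist():
    s=state();c=cams.capture("wrist");T=np.eye(4);T[:3,:3]=Ro.from_euler("xyz",s["orientation"]).as_matrix();T[:3,3]=s["tcp_pos"]
    M=np.linalg.inv(T@np.array(c["hand_eye"]));c["R"]=M[:3,:3];c["t"]=M[:3,3];return s,c
E
python3 - <<'E'
from h import *
s,c=wrist();cv2.imwrite("pics/w1.png",c["img"][:,:,::-1]);np.savez("w1.npz",**{k:c[k] for k in c if k not in("img",)})
print(s["tcp_pos"],s["orientation"],toguard(G0,s["tcp_pos"]))
for n,P in dict(guard=[[-.095,-.17,.12],[-.095,.17,.12],[.095,.17,.12],[.095,-.17,.12]],win=[[-.045,-.095,.12],[-.045,.095,.12],[.045,.095,.12],[.045,-.095,.12]],cov=[[-.053,-.046,.149],[-.053,.046,.149],[.053,.046,.149],[.053,-.046,.149]]).items():print(n,proj(c,world(G0,P)).round().tolist())
E
```

```text
[ 0.5701734  -0.00940029  0.23821653] [-3.14048396e+00 -9.88810075e-04  1.71353720e+00] [-0.0017121   0.09086828]
guard [[244.0, 401.0], [216.0, 109.0], [431.0, 109.0], [400.0, 402.0]]
win [[283.0, 351.0], [276.0, 191.0], [370.0, 191.0], [362.0, 352.0]]
cov [[270.0, 335.0], [265.0, 251.0], [381.0, 251.0], [376.0, 335.0]]
```

View pics/w1.png

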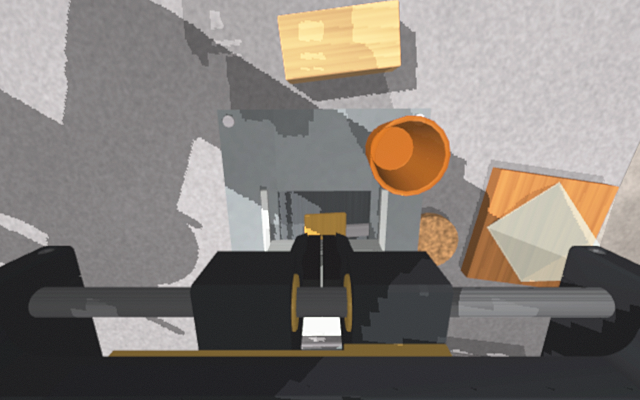

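The wrist view agrees with the fitted guard to about 1–2 px (window edge at row 191, guard edge at row 109). The pad is at about (325,220), on the +y side. The tumbler base at (390,147) works out to guard (0.06, 0.134), which is clear of the gripper body. I'll lower the fingertips beside the cover's +y wall.

{"op": "arm_command", "data": {
  "deltas": [
    [-0.4, 0, 0.7, 0, 0, 0, -1],
    [0, 0, 0.8, 0, 0, 0, -1],
    [0, 0, 0.8, 0, 0, 0, -1],
    [0, 0, 0.7, 0, 0, 0, -1],
    [0, 0, 0.4, 0, 0, 0, -1]
  ]
}}

```text
t: 4.2
tcp_pos: [0.5706, -0.0199, 0.135]
orientation: [-3.139, -0.001, 1.716]
ft_force: [-0.2, -0.1, 0.4]
gripper_width: 0.0008
gripper_force: 0.0
```

{"op": "arm_command", "data": {
  "deltas": [
    [-0.2, 0, 0, 0, 0, 0, -1],
    [-0.2, 0, 0, 0, 0, 0, -1],
    [-0.2, 0, 0, 0, 0, 0, -1],
    [-0.2, 0, 0, 0, 0, 0, -1]
  ]
}}

```text
t: 4.6
tcp_pos: [0.5766, -0.0462, 0.1381]
orientation: [3.139, 0.001, 1.714]
ft_force: [-0.3, 0.8, 1.4]
gripper_width: 0.0003
gripper_force: 0.9
```

```bash
python3 - <<'E'
from h import *
s=state();print(s["tcp_pos"],toguard(G0,s["tcp_pos"]),s["ft_force"])
a=cams.capture("side")["img"][105:265,240:400,::-1]
cv2.imwrite("pics/sd2.png",cv2.resize(a,(600,600),interpolation=cv2.INTER_CUBIC))
E
```

```text
[ 0.57657822 -0.04623216  0.13807414] [-0.0006142   0.05349981] [-0.30284886  0.770743    1.35253442]
```

View pics/sd2.png

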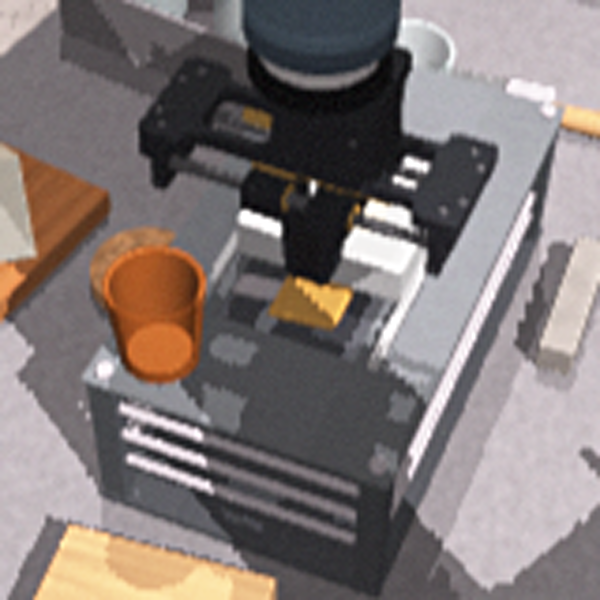

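The fingers are at the cover's +y end wall, around (315,265), with the tumbler and pad untouched. Next I push toward −y.

{"op": "arm_command", "data": {
  "deltas": [
    [-0.25, 0, 0.1, 0, 0, 0, -1],
    [-0.25, 0, 0, 0, 0, 0, -1],
    [-0.25, 0, 0, 0, 0, 0, -1],
    [-0.25, 0, 0, 0, 0, 0, -1],
    [-0.25, 0, 0, 0, 0, 0, -1]
  ]
}}

```text
t: 5.15
tcp_pos: [0.5812, -0.0833, 0.1337]
orientation: [3.141, -0.0, 1.714]
ft_force: [1.0, 1.6, 0.4]
gripper_width: 0.0003
gripper_force: 0.9
```

{"op": "arm_command", "data": {
  "deltas": [
    [-0.15, 0, 0, 0, 0, 0, -1],
    [-0.15, 0, 0, 0, 0, 0, -1],
    [0, 0, 0, 0, 0, 0, -1]
  ]
}}

```text
t: 5.45
tcp_pos: [0.5822, -0.0923, 0.1336]
orientation: [-3.141, 0.0, 1.714]
ft_force: [0.4, -0.2, -0.0]
gripper_width: 0.0007
gripper_force: 0.0
```

{"op": "arm_command", "data": {
  "deltas": [
    [-0.08, 0, 0, 0, 0, 0, -1],
    [-0.08, 0, 0, 0, 0, 0, -1],
    [0, 0, 0, 0, 0, 0, -1]
  ]
}}

```text
t: 5.75
tcp_pos: [0.5822, -0.0934, 0.1336]
orientation: [-3.14, -0.005, 1.715]
ft_force: [-2.2, 10.0, 3.8]
gripper_width: 0.0005
gripper_force: 5.6
```

The force rose to 10 N at guard y ≈ 0.006, so the cover is at its end stop. I'll back off to above the pad.

{"op": "arm_command", "data": {
  "deltas": [
    [0.3, 0, 0, 0, 0, 0, -1],
    [0.5, -0.1, 0, 0, 0, 0, -1],
    [0.6, 0, 0, 0, 0, 0, -1],
    [0, 0, 0, 0, 0, 0, -1],
    [0, 0, 0, 0, 0, 0, -1]
  ]
}}

```text
t: 6.25
tcp_pos: [0.574, -0.0545, 0.1338]
orientation: [3.141, 0.0, 1.716]
ft_force: [-0.1, 0.3, 0.2]
gripper_width: 0.0005
gripper_force: 0.0
```

```bash
python3 - <<'E'
from h import *
s=state();print(s["tcp_pos"],toguard(G0,s["tcp_pos"]),s["ft_force"])
a=cams.capture("side")["img"][105:225,240:400,::-1];b=cams.capture("scene")["img"][160:280,175:335,::-1]
cv2.imwrite("pics/sd3.png",np.hstack([cv2.resize(x,(400,300),interpolation=cv2.INTER_CUBIC) for x in(a,b)]))
E
```

```text
[ 0.57399212 -0.0544695   0.13383976] [-0.00434628  0.04571435] [-0.11467361  0.29110546  0.1963329 ]
```

View pics/sd3.png

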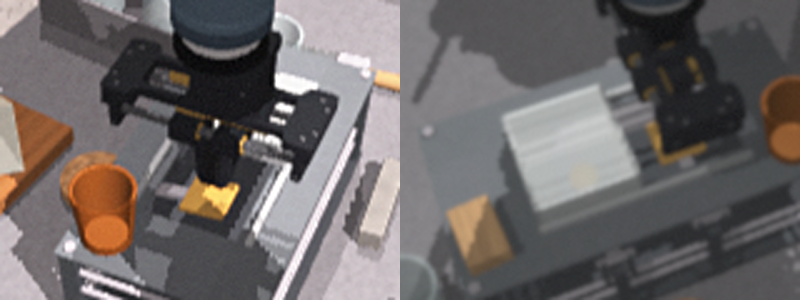

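The cover now sits over the start ball (right half, about (570,150)) and the brake pad at (675,140) is free under the fingertips. Now I press slowly.

{"op": "arm_command", "data": {
  "deltas": [
    [0, 0, 0.3, 0, 0, 0, -1],
    [0, 0, 0.3, 0, 0, 0, -1],
    [0, 0, 0.2, 0, 0, 0, -1],
    [0, 0, 0.15, 0, 0, 0, -1],
    [0, 0, 0, 0, 0, 0, -1]
  ]
}}

```text
t: 6.85
tcp_pos: [0.5734, -0.0553, 0.1044]
orientation: [-3.14, -0.0, 1.714]
ft_force: [-3.6, -1.3, 3.4]
gripper_width: 0.0003
gripper_force: 1.6
```

{"op": "arm_command", "data": {
  "deltas": [
    [0, 0, 0.15, 0, 0, 0, -1],
    [0, 0, 0.15, 0, 0, 0, -1],
    [0, 0, 0.1, 0, 0, 0, -1],
    [0, 0, 0, 0, 0, 0, -1]
  ]
}}

```text
t: 7.25
tcp_pos: [0.574, -0.0554, 0.0931]
orientation: [-3.142, 0.0, 1.714]
ft_force: [-3.2, -0.3, 5.8]
gripper_width: 0.0003
gripper_force: 2.9
```

{"op": "arm_command", "data": {
  "deltas": [
    [0, 0, 0.08, 0, 0, 0, -1],
    [0, 0, 0.06, 0, 0, 0, -1],
    [0, 0, 0, 0, 0, 0, -1]
  ]
}}

```text
t: 7.55
tcp_pos: [0.5741, -0.0553, 0.0891]
orientation: [3.142, 0.0, 1.714]
ft_force: [-3.8, -1.6, 5.6]
gripper_width: 0.0007
gripper_force: 3.3
```

{"op": "arm_command", "data": {
  "deltas": [
    [0, 0, 0.05, 0, 0, 0, -1],
    [0, 0, 0, 0, 0, 0, -1]
  ]
}}

```text
t: 7.75
tcp_pos: [0.5742, -0.0553, 0.0877]
orientation: [3.141, 0.0, 1.714]
ft_force: [-4.0, -1.4, 6.4]
gripper_width: 0.0004
gripper_force: 3.4
```

{"op": "arm_command", "data": {
  "deltas": [
    [0, 0, 0.06, 0, 0, 0, -1],
    [0, 0, 0, 0, 0, 0, -1]
  ]
}}

```text
t: 7.95
tcp_pos: [0.5742, -0.0553, 0.0865]
orientation: [3.141, 0.001, 1.714]
ft_force: [-4.8, -0.1, 9.2]
gripper_width: 0.0007
gripper_force: 4.8
```

{"op": "arm_command", "data": {
  "deltas": [
    [0, 0, 0.06, 0, 0, 0, -1],
    [0, 0, 0, 0, 0, 0, -1]
  ]
}}

```text
t: 8.15
tcp_pos: [0.5743, -0.0554, 0.086]
orientation: [3.141, 0.001, 1.715]
ft_force: [-9.9, 0.6, 19.1]
gripper_width: 0.0004
gripper_force: 10.2
```

The stop is reached: z has settled at 0.086 while the force jumped. I'll ease off slightly so the hold stays gentle.

{"op": "arm_command", "data": {
  "deltas": [
    [0, 0, -0.025, 0, 0, 0, -1],
    [0, 0, 0, 0, 0, 0, -1],
    [0, 0, 0, 0, 0, 0, -1]
  ]
}}

```text
t: 8.45
tcp_pos: [0.5743, -0.0553, 0.0862]
orientation: [3.141, 0.001, 1.715]
ft_force: [-8.1, -1.0, 15.4]
gripper_width: 0.0002
gripper_force: 7.9
```

```bash
python3 - <<'E'
from h import *
s=state();print(s["tcp_pos"],toguard(G0,s["tcp_pos"]),s["ft_force"])
a=cams.capture("side")["img"][105:225,240:400,::-1];b=cams.capture("scene")["img"][160:280,175:335,::-1]
cv2.imwrite("pics/sd4.png",np.hstack([cv2.resize(x,(400,300),interpolation=cv2.INTER_CUBIC) for x in(a,b)]))
E
```

```text
[ 0.57428397 -0.05534973  0.08618466] [-0.00418266  0.04480154] [-8.14820114 -1.00052915 15.39281966]
```

View pics/sd4.png

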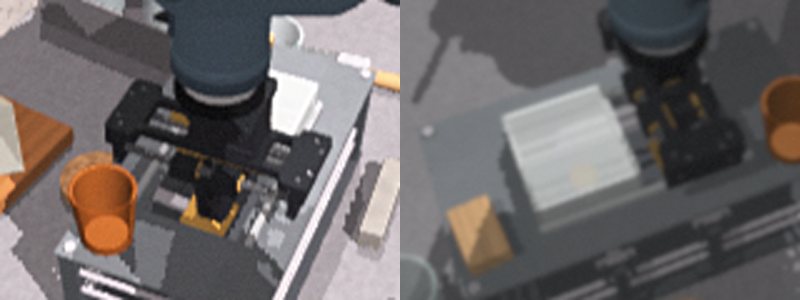

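The pad at (205,215) is pressed down. The cover is still at the start lever's end, the tumbler and wedge haven't moved, and the fingers are clear of the window edges. I'm handing in now.

```bash
python3 -c "
from workcell import order;print(order.close_job())"
```

```text
the job is handed in; nothing more can be done
None
```

The job is handed in: the cover is at its end stop on the start lever's side, and the closed fingertips are holding the brake lever fully down at about 15 N, with no contact seen on the guard, start lever or other objects.

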